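# Hold the filling funnel over the jar on the scale

## Task

First flip the scale's red lock lever over to its other side, as far as it goes, so that the weighing pan comes down off its parking stop. Then take the blue funnel by its handle out of its wooden stand, carry it over the divider and hold it upright and centred about 15 mm (a finger's width) above the mouth of the open glass jar, never touching the jar, so that the scale will weigh only the sweets I pour in. Finish while still holding it there, steady; don't shift the jar, and don't bump the divider or the other goods on the counter.

Things in the scene. Friction and masses are not known exactly. Their poses are not given: they have to be found in the camera images.
- scale: white bench scale fixed to the counter, 180 (x) x 200 (y) mm, body 45 mm high. Origin: centre of its underside. z up; its own -x side, roughly towards the robot, carries a grey bracket with the red lever. The scale's yaw varies by up to 0.3 rad
- lever (a joint): red cam lever, a 12 mm thick rod with a ball end, turning about the scale's x axis. 0 rad = pan parked: leans 0.7 rad from vertical towards the scale's +y; 1.4 = pan down: leans 0.7 rad towards the scale's -y, end stop. Starts between 0 and 0.2. Stays where it is left (friction 0.15 N m); a shut gripper can push it straight along the scale's -y. It lowers the pan by 10 mm
- lever_pivot (a point): pivot of the lever, 35 mm above the counter, 140 mm from the scale's centre along its own -x; the lever swings in the plane through this point parallel to the scale's y and z axes
- lever_knob (a point): centre of the red ball at the lever's end, 78 mm from the pivot; the ball's radius is 12 mm
- pan_top (a point): centre of the top face of the steel weighing pan (160 x 170 mm), 65 mm above the counter when parked, 55 mm when down
- jar: open glass jar with a red band round its mouth, standing loose on the pan: outside diameter 88 mm, wall 4 mm, inside diameter 80 mm, 100 mm high, about 0.35 kg. Origin: centre of its underside, z up. The mouth comes down with the pan
- jar_mouth (a point): centre of the jar's mouth, in the plane of its rim
- funnel: blue funnel upright in its stand, about 0.12 kg. Origin: centre of the spout's lower end; z up. Spout 40 mm in diameter up to z = 40 mm, then a cone to the rim, 110 mm in diameter at z = 78 mm. Square bar handle 14 x 14 mm along the funnel's own -x, from x = -52 to -127 mm, centre line at z = 70 mm; it points to the robot at the start, within 0.5 rad of the world's -x
- funnel_handle (a point): grasp point on the handle's centre line, at (-90, 0, 70) mm in the funnel's frame; take it from above with the fingers closing along the funnel's y
- stand: fixed light wooden block 90 x 90 x 40 mm with a 47 mm hole, 30 mm deep, that holds the spout: lift the funnel straight up at least 35 mm to clear it. Origin: centre of the underside
- divider: fixed wooden divider board with a brass rail on top, 400 mm long (x), 18 mm thick (y), 120 mm high, standing between stand and scale. Origin: centre of the underside
- jar_near: bystander: closed jar of gumballs, diameter 70 mm, 150 mm high, between the stand and the divider's far part. Origin: centre of its underside
- jar_back: bystander: closed jar of gumballs with a brass lid, diameter 80 mm, 170 mm high, beyond the scale. Origin: centre of its underside
- tin: bystander: green tin, diameter 72 mm, 89 mm high, beyond the stand. Origin: centre of its underside
- giftbox: bystander: cardboard gift box 90 x 70 x 50 mm, left of the scale. Origin: centre of its underside
- spool: bystander: yellow ribbon spool, diameter 60 mm, 32 mm high, at the right near the robot. Origin: centre of its underside
- scoop: bystander: aluminium sweets scoop, 150 mm long, 28 mm high, at the right. Origin: on its underside near the middle
Not all that is in view belongs to the job. There is more than one size of the funnel; the job needs the largest.

How it is judged:
On the way, in this order (a step that is already met when the one before it is completed fails the run):
1. the lever is flipped over to its far end and the pan is down, the funnel still in its stand (value of joint lever above 1.2 rad and distance of funnel from where it was at the start of the episode below 0.02 m), for 0.2 s.
2. the funnel is held clear above its stand (height (world z) of funnel above 0.06 m and contact force between the fingers and funnel above 1 N), for 0.2 s.
At the end, for the whole second after the job is handed in: Lever beyond 1.2 rad; the fingers hold the funnel upright (0.15 rad) and still, spout end 5 to 30 mm above the plane of the jar's mouth and within 12 mm of its centre, touching neither jar nor scale; the jar stands upright on the pan, untouched by the arm (value of joint lever above 1.2 rad and z of funnel in the frame of jar_mouth between 0.005 and 0.03 m and horizontal distance between funnel and jar_mouth below 0.012 m and angle between funnel's own z axis and vertical below 0.15 rad and linear speed of funnel below 0.02 m/s and contact force between the fingers and funnel above 1 N and contact force between each of funnel, the arm and jar below 0.2 N and contact force between funnel and scale below 0.2 N and angle between jar's own z axis and vertical below 0.05 rad and horizontal distance between jar and pan_top below 0.045 m and z of jar in the frame of pan_top below 0.004 m); the arm keeps its last pose, push and grip.
It fails at once if the funnel touches the jar (over 0.5 N) (contact force between funnel and jar above 0.5 N).
It fails at once if the jar is shifted by more than 25 mm or tipped (distance of jar from where it was at the start of the episode above 0.025 m or angle between jar's own z axis and vertical above 0.2 rad).
It fails at once if the divider is bumped (over 8 N) (contact force between any of funnel, the arm, the fingers and divider above 8 N).
It fails at once if one of the other goods is knocked away (20 mm) or tipped (distance of any of jar_near, jar_back, tin, giftbox, spool, scoop from where it was at the start of the episode above 0.02 m or angle between any of jar_near, jar_back, tin, giftbox, spool, scoop's own z axis and vertical above 0.3 rad).
It also fails if it takes over 61 s, if anything falls off the work surface, if the arm or the gripper's body presses on something with over 40 N, if the wrist force passes 120 N, or if a joint passes its speed limit or range.

## Robot

A 6-joint arm with a two-finger parallel gripper is mounted at the origin on the work surface. World frame = base frame: x ahead of the robot, y to its left, z up, the work surface at z = 0. Lengths are in m, angles in rad, forces in N, time in s.
With the tool pointing down it reaches from about 0.3 to 0.875 m from the base axis. Payload 6.4 kg.
Tool frame: the origin (TCP) lies on the centre line of the jaws, within the pads' length; the fingertips stand 25 mm ahead of it and the grasp point (between the pads) lies 6 mm ahead of it (ctrl.tip_reach is the distance from the TCP to the fingertips, in m); z points along the fingers, y is the line along which they close (so a half turn about z gives the same grasp; the last joint's range is limited). The gripper opens to 85 mm and grips with 20 to 120 N. Pads are 22 mm wide; open, the fingers measure 114 mm over their backs; the gripper's body (76 mm by 85 mm) begins 54 mm behind the grasp point. The pads swing forward as they close: fully open they stand 13 mm farther back than shut.
Start: joints at [-1.316, 0.181, 1.607, -0, 1.354, -0.206], TCP at [0.256, -0.515, 0.221] pointing down, gripper open.
Joint ranges: [-2.99, 2.99], [-0.89, 2.07], [0.3, 2.58], [-1.14, 4.28], [0, 2.63], [-3.12, 3.12]. Speed limits (rad/s): [2.57, 2.57, 3.01, 3.14, 3.14, 3.14].

## Interface

Orientations are given as a unit quaternion [w, x, y, z].
In Python, from bench import ctrl gives the robot as it stands.
- The arm moves only by the tool servo_tool, never from a script. Its argument "motion" is a list that holds one entry, the list of rows, each a list of 5 numbers: the shift along the tool's x, y, z in cm, then the turn about the tool's z in degrees, then the closure, from -1 (fully open) to 1 (shut). In form: [[[dx, dy, dz, twist, claw], ...]]. A call has 1 to 5 rows; each row is the pose to reach, as a shift and turn from the pose commanded when the call began, along the tool's axes at that moment; what a row does not reach only later rows make up. A row lasts 1/10 s, in which the tool goes at most 50 mm and 8.59 degrees, less where a joint would pass 70% of its speed; a pose out of reach is approached as far as the arm can. A call with a gripper value outside its range is refused whole. The fingers move at their own pace and stop on an object; the grip force is fixed at half the most. Time passes only in rows, so rows that repeat a pose let the fingers close. It gives the time, the measured TCP pose, the force, the opening and the grip force at its end, in the units of the state.
- ctrl.get_obs(): the state, without advancing time (a new reading comes with each control period).
- ctrl.camera(name): name is "scene" or "top" or "wrist"; returns a dict with "pixels" (480x640x3 uint8, red, green, blue), "depth" (480x640 float32, m along the optical axis (not along the pixel's ray), 0 where there is no reading), "fx", "fy", "cx", "cy" (pixels), "k1" (the pictures are not rectified: a ray, as slopes to the right and down, at radius r is drawn at 1 + k1 r^2 times it, then the intrinsics apply), "R" (3x3) and "t" (3): a world point X has camera coordinates R X + t; the wrist camera has in their place "hand_eye" (4x4, takes a point from camera to tool coordinates, whose origin is the TCP and whose axes are the flange's). Camera axes: x right, y down, z forward; pixel columns grow to the right and rows downward; lengths in m; the calibration is good to about 2 mm. A picture is of the moment at which its call begins: read the wrist's pose just before it.
- ctrl.hand_in(): hands the job in; it is judged then, once.
The state is a dict: "time_s": time; "q": joint angles; "dq": joint speeds; "joint_efforts": joint torques, N m; "eef_pos": TCP position; "eef_rot": TCP orientation; "wrist_force": force on the tool from outside, world axes, zero at the start; "torque": the same for the moment, N m; "opening": opening from 0.0 (shut) to 1.0 (fully open); "grasp_force": force on a finger pad.
Only numpy, scipy, OpenCV 4.12 (cv2) and the standard library are available. Lean on these libraries where they do the work, as an engineer would, in place of code of your own. Each camera call takes 0.05 s, during which the arm holds its last target. There are 200 camera calls.

## Working session

There is one attempt and no reset: what is moved stays moved. The work goes in short steps, Python scripts to look and compute and a tool call to move; the robot and the scene stay as the last step left them, time stands still between calls to the robot, and variables do not carry over. Pictures are saved under pics/ and viewed, at most 10 in all, crops included, and the job is handed in when it is done.

Besides the shell and the picture viewer there is one more tool, called after ">>>" as name([rows], argument=value, ...), one row to a line, values as JSON. servo_tool: Moves the arm, as the interface text tells. Its arguments: {"type":"object","properties":{"motion":{"type":"array"}},"required":["motion"]}

```bash
mkdir -p pics; ls; cat > h.py <<'E'
import numpy as np, cv2, pickle
from bench import ctrl
def snap(n,tag):
    o=ctrl.get_obs(); c=ctrl.camera(n); c['obs']=o
    pickle.dump(c,open(f'pics/{tag}.pkl','wb')); cv2.imwrite(f'pics/{tag}.png',c['pixels'][:,:,::-1]); return c
E
python3 - <<'E'
from h import *
for n in('scene','top'):
    c=snap(n,n+'0'); print(n,c['fx'],c['cx'],c['cy'],c['k1'],c['R'].round(3).tolist(),c['t'])
print(ctrl.get_obs())
E
```

```text
pics
scene 451.50828081217685 312.894837291909 244.86467312661543 -0.04255161137105319 [[-0.079, 0.997, 0.004], [0.866, 0.07, -0.496], [-0.494, -0.036, -0.869]] [ 0.02688245 -0.41520576  1.58590136]
top 577.3339178091393 317.4842528880652 242.04967347886975 -0.1933288166933095 [[0.006, -1.0, 0.003], [-0.998, -0.007, -0.067], [0.067, -0.003, -0.998]] [0.00944533 0.55748757 1.5828262 ]
{'time_s': 0.1, 'q': array([-1.31632099e+00,  1.81468559e-01,  1.60784634e+00,  1.90323159e-05,
        1.35378787e+00, -2.06318482e-01]), 'dq': array([ 0.00070409, -0.00033136, -0.0027286 , -0.00174478,  0.00084707,
       -0.00144215]), 'joint_efforts': array([-9.37381969e-05, -4.45884025e+01, -3.52237558e+01, -4.83269487e-04,
        4.16596653e-03,  2.42831965e-05]), 'eef_pos': array([ 0.25556849, -0.51455118,  0.22010303]), 'eef_rot': array([-7.55061250e-04,  9.73576024e-01,  2.28361894e-01, -8.89009048e-06]), 'wrist_force': array([-0.21260402, -0.58747409,  0.7920188 ]), 'torque': array([0.03205092, 0.04742383, 0.03182613]), 'grasp_force': 0.0, 'opening': 0.9987989666494707}
```

View pics/top0.png

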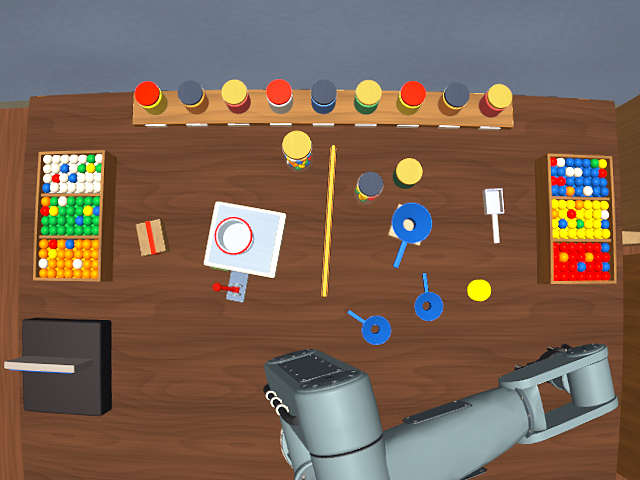

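View pics/scene0.png

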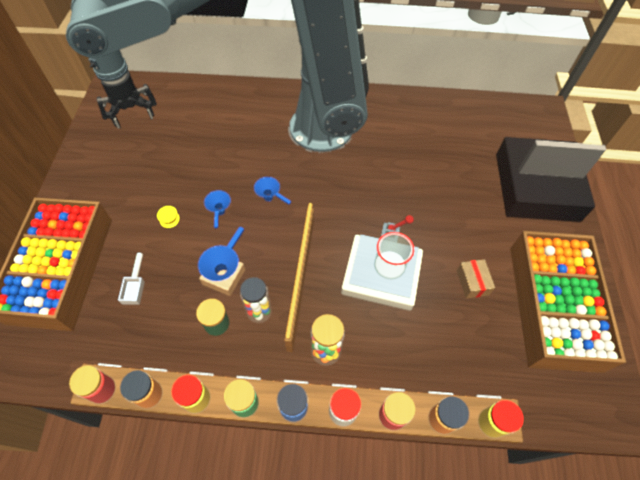

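The top view shows the jar's red band at about (234,236), the lever knob at (215,287) with its bracket at (237,286), the largest funnel's rim at (411,223) with its handle end at (398,266), and the divider from (333,147) to (324,297). The scene view shows the same layout from the far side.

```bash
cat >> h.py <<'E'
def rays(c,uv):
    K=np.array([[c['fx'],0,c['cx']],[0,c['fy'],c['cy']],[0,0,1]]); D=np.array([c['k1'],0,0,0.])
    p=cv2.undistortPoints(np.float64(uv).reshape(-1,1,2),K,D)[:,0]
    return np.c_[p,np.ones(len(p))]
def pose(c):
    if 'R' in c: return c['R'].T,-c['R'].T@c['t']
    from scipy.spatial.transform import Rotation as Ro
    o=c['obs'];w,x,y,z=o['eef_rot'];T=Ro.from_quat([x,y,z,w]).as_matrix();H=c['hand_eye']
    return T@H[:3,:3],T@H[:3,3]+o['eef_pos']
def plane(c,uv,z):
    A,b=pose(c);d=rays(c,uv)@A.T; return b+d*((z-b[2])/d[:,2])[:,None]
def cloud(c,m):
    v,u=np.nonzero(m&(c['depth']>0)); A,b=pose(c)
    return (rays(c,np.c_[u,v])*c['depth'][v,u][:,None])@A.T+b
def hsv(c): return cv2.cvtColor(c['pixels'],cv2.COLOR_RGB2HSV)
def red(c):
    h=hsv(c); return ((h[...,0]<6)|(h[...,0]>174))&(h[...,1]>150)&(h[...,2]>90)
def blue(c):
    h=hsv(c); return (abs(h[...,0].astype(int)-108)<9)&(h[...,1]>150)&(h[...,2]>70)
def box(m,x0,x1,y0,y1):
    k=np.zeros_like(m);k[y0:y1,x0:x1]=1;return m&k
E
python3 - <<'E'
from h import *
def fitcirc(P):
    A=np.c_[2*P[:,:2],np.ones(len(P))];s=np.linalg.lstsq(A,(P[:,:2]**2).sum(1),rcond=None)[0]
    return s[:2].round(4),np.sqrt(s[2]+s[0]**2+s[1]**2).round(4)
for n,jb,lb,fb in(('top',(205,262,210,262),(205,245,275,300),(385,435,195,272)),('scene',(370,420,228,275),(380,418,212,232),(190,248,222,284))):
    c=pickle.load(open(f'pics/{n}0.pkl','rb'))
    print('==',n)
    P=cloud(c,box(red(c),*jb)); print('jar band z',np.percentile(P[:,2],[5,50,90,99]).round(4),'n',len(P))
    v,u=np.nonzero(box(red(c),*jb)); ct=cv2.convexHull(np.c_[u,v].astype(np.int32))[:,0]
    print(' outer rim circle on z=.165',fitcirc(plane(c,ct,.165)))
    m=box(red(c),*lb);P=cloud(c,m);print('lever n',len(P),'min',P.min(0).round(3),'max',P.max(0).round(3))
    d=P[:,2]>P[:,2].max()-.025;print(' knob pts mean',P[d].mean(0).round(4), d.sum())
    m=box(blue(c),*fb);P=cloud(c,m);print('funnel n',len(P),'z pct',np.percentile(P[:,2],[5,50,90,99]).round(4))
    v,u=np.nonzero(m);Q=plane(c,np.c_[u,v],.088)
    # handle pts: far from centroid of rim
    k=cv2.morphologyEx(m.astype(np.uint8),cv2.MORPH_OPEN,np.ones((13,13)))
    k=cv2.morphologyEx(m.astype(np.uint8),cv2.MORPH_CLOSE,np.ones((9,9)));k=cv2.morphologyEx(k,cv2.MORPH_OPEN,cv2.getStructuringElement(2,(15,15)))
    v2,u2=np.nonzero(k);hl=cv2.convexHull(np.c_[u2,v2].astype(np.int32))[:,0]
    C,r=fitcirc(plane(c,hl,.088));print(' rim',C,r)
    H=plane(c,np.c_[u,v],.087)[:,:2];s=np.linalg.norm(H-C,axis=1);H=H[(s>.065)]
    print(' handle n',len(H),'mean',H.mean(0).round(4),'maxdist',s.max().round(4)); d=H.mean(0)-C; print(' yaw of handle',np.arctan2(d[1],d[0]).round(3), 'grasp',(C+.09*d/np.linalg.norm(d)).round(4))
c=pickle.load(open('pics/top0.pkl','rb'))
h=hsv(c);m=box((h[...,1]<60)&(h[...,2]>150),195,295,195,285)
v,u=np.nonzero(m);r=cv2.minAreaRect(plane(c,np.c_[u,v],.05)[:,:2].astype(np.float32));print('scale',r)
P=cloud(c,box(np.ones_like(m),200,290,200,300));  
for a,b in((.03,.04),(.042,.049),(.06,.07)):
    q=P[(P[:,2]>a)&(P[:,2]<b)]; print(a,len(q),cv2.minAreaRect(q[:,:2].astype(np.float32)),np.median(q[:,2]))
br=cloud(c,box((h[...,1]<110)&(h[...,2]>100),220,252,278,303));print('bracket',br.min(0),br.max(0),np.median(br,0))
dv=cloud(c,box(np.ones_like(m),315,342,140,302));dv=dv[dv[:,2]>.1];print('div',dv.min(0),dv.max(0))
jn=cloud(c,box(np.ones_like(m),350,388,165,210));jn=jn[jn[:,2]>.14];print('jn',jn.min(0),jn.max(0))
E
```

```text
== top
jar band z [0.0792 0.164  0.1674 0.1715] n 149
 outer rim circle on z=.165 (array([0.5632, 0.2275]), np.float64(0.0476))
lever n 151 min [ 0.418  0.229 -0.004] max [0.445 0.309 0.121]
 knob pts mean [0.4333 0.2756 0.1103] 69
funnel n 1281 z pct [0.055  0.0782 0.0893 0.0944]
 rim [ 0.6064 -0.2382] 0.0534
 handle n 131 mean [ 0.5169 -0.2039] maxdist 0.1269
 yaw of handle 2.776 grasp [ 0.5224 -0.206 ]
== scene
jar band z [-0.0021  0.1618  0.1661  0.1667] n 52
 outer rim circle on z=.165 (array([0.5586, 0.2275]), np.float64(0.0497))
lever n 126 min [ 0.353  0.229 -0.004] max [0.442 0.314 0.117]
 knob pts mean [0.4343 0.2765 0.1077] 57
funnel n 1081 z pct [0.0468 0.0744 0.0867 0.0905]
 rim [ 0.6023 -0.2371] 0.0519
 handle n 106 mean [ 0.5111 -0.212 ] maxdist 0.1305
 yaw of handle 2.873 grasp [ 0.5155 -0.2132]
scale ((0.5436738729476929, 0.21697711944580078), (0.19804058969020844, 0.21800737082958221), 80.01004028320312)
0.03 137 ((0.5308129787445068, 0.2196296751499176), (0.20101171731948853, 0.24682092666625977), 79.9512710571289) 0.03792274764473702
0.042 720 ((0.5307943820953369, 0.21891693770885468), (0.19893741607666016, 0.2428225576877594), 79.9764633178711) 0.045491298365415545
0.06 2292 ((0.5310783982276917, 0.2190980166196823), (0.16985125839710236, 0.22353532910346985), 79.73261260986328) 0.065228665104762
bracket [ 0.38895729  0.20814543 -0.00540594] [0.45627849 0.26930502 0.07480475] [0.42547518 0.23280282 0.01332157]
div [ 0.41300592 -0.03185165  0.10010853] [8.09918696e-01 8.04048846e-04 1.31189156e-01]
jn [ 0.66669272 -0.15225957  0.1405009 ] [ 0.73115793 -0.09038344  0.16123083]
```

```bash
cat >> h.py <<'E'
def plan(x,y,z,psi,rows=5,start=None):
    """shift from the pose now (or start=(x,y,z,psi deg)) to the target, in tool axes: cm, deg; tool pointing down"""
    if start is None:
        o=ctrl.get_obs();w,a,b,_=o['eef_rot'];start=(*o['eef_pos'],np.degrees(2*np.arctan2(b,a)))
    d=np.array([x,y,z])-start[:3];p=np.radians(start[3]);tw=(start[3]-psi+180)%360-180
    s=np.array([np.cos(p)*d[0]+np.sin(p)*d[1],np.sin(p)*d[0]-np.cos(p)*d[1],-d[2]])*100
    print('from',np.round(start,4),'total',s.round(2),'twist',round(tw,1),'dist',np.linalg.norm(s).round(1))
E
python3 - <<'E'
from h import *
a=None
for t in[(.36,-.30,.26,-10),(.40,-.06,.26,-10),(.42,.16,.26,-10),(.445,.325,.23,-10),(.445,.325,.105,-10)]:
    plan(*t,start=a);a=t
E
```

```text
from [ 0.2556 -0.5146  0.2201 26.4013] total [ 18.89 -14.57  -3.99] twist 36.4 dist 24.2
from [  0.36  -0.3    0.26 -10.  ] total [ -0.23 -24.33  -0.  ] twist 0 dist 24.3
from [  0.4   -0.06   0.26 -10.  ] total [ -1.85 -22.01  -0.  ] twist 0 dist 22.1
from [  0.42   0.16   0.26 -10.  ] total [ -0.4  -16.68   3.  ] twist 0 dist 17.0
from [  0.445   0.325   0.23  -10.   ] total [ 0.  -0.  12.5] twist 0 dist 12.5
```

>>> servo_tool([
  [[3.8, -2.9, -0.8, 7.3, 1], [7.6, -5.8, -1.6, 14.6, 1], [11.3, -8.7, -2.4, 21.9, 1], [15.1, -11.7, -3.2, 29.2, 1], [18.9, -14.6, -4, 36.4, 1]],
])

```text
time_s: 0.6
eef_pos: [0.3603, -0.2982, 0.2608]
eef_rot: [-0.0, 0.996, -0.09, -0.0]
wrist_force: [0.9, -0.0, 0.2]
opening: 0.143
grasp_force: 0.0
```

```bash
python3 -c "
from h import *
plan(.40,-.06,.26,-10)"
```

```text
from [  0.3603  -0.2982   0.2608 -10.3328] total [ -0.37 -24.15   0.08] twist -0.3 dist 24.1
```

>>> servo_tool([
  [[0, -4.8, 0, 0, 1], [-0.1, -9.6, 0, 0, 1], [-0.2, -14.4, 0, 0, 1], [-0.3, -19.3, 0, 0, 1], [-0.3, -24.1, 0, 0, 1]],
])

```text
time_s: 1.1
eef_pos: [0.3986, -0.0603, 0.2608]
eef_rot: [-0.0, 0.996, -0.087, 0.0]
wrist_force: [2.1, -0.2, -0.8]
opening: -0.0
grasp_force: 0.0
```

>>> servo_tool([
  [[-0.4, -4.4, 0, 0, 1], [-0.8, -8.8, 0, 0, 1], [-1.2, -13.2, 0, 0, 1], [-1.6, -17.6, 0, 0, 1], [-1.9, -22, 0, 0, 1]],
])

```text
time_s: 1.6
eef_pos: [0.418, 0.1595, 0.2608]
eef_rot: [0.0, 0.996, -0.087, 0.0]
wrist_force: [1.2, -0.4, -0.0]
opening: -0.002
grasp_force: 0.0
```

>>> servo_tool([
  [[-0.1, -4.5, 0, 0, 1], [-0.2, -9, 1, 0, 1], [-0.3, -13, 2, 0, 1], [-0.4, -16.7, 3, 0, 1], [-0.4, -16.7, 3, 0, 1]],
])

```text
time_s: 2.1
eef_pos: [0.4421, 0.3259, 0.2283]
eef_rot: [0.0, 0.996, -0.085, -0.002]
wrist_force: [-0.7, -1.6, 0.3]
opening: -0.002
grasp_force: 0.0
```

```bash
python3 -c "
from h import *
plan(.445,.325,.105,-10)
c=snap('wrist','w1');m=red(c);P=cloud(c,m);print(len(P),ctrl.get_obs()['q'].round(2))
k=P[(P[:,2]>.07)&(np.hypot(P[:,0]-.434,P[:,1]-.276)<.04)];print(len(k),k.min(0),k.max(0),k.mean(0))"
```

```text
from [ 0.4421  0.3259  0.2283 -9.7802] total [ 0.3   0.04 12.33] twist 0.2 dist 12.3
6755 [0.42 0.12 1.66 0.   1.37 2.16]
1082 [0.41873446 0.25407565 0.07001178] [0.44168721 0.29053827 0.1132772 ] [0.43170382 0.27699185 0.10381775]
```

View pics/w1.png

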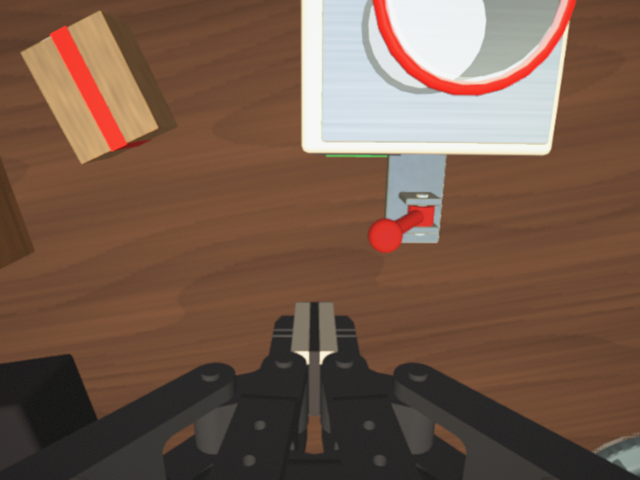

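The wrist view shows the knob at (385,236), the pivot block at (424,216) and the shut fingers at (315,310). The scale's edges are parallel to the image, so the tool is aligned with it.

>>> servo_tool([
  [[-0.3, 0, 4, 0, 1], [-0.3, 0, 8, 0, 1], [-0.3, 0, 12.3, 0, 1], [-0.3, 0, 12.3, 0, 1], [-0.3, 1, 12.3, 0, 1]],
])

```text
time_s: 2.65
eef_pos: [0.4389, 0.313, 0.1085]
eef_rot: [0.0, 0.996, -0.087, -0.0]
wrist_force: [0.8, 0.2, 0.6]
opening: -0.004
grasp_force: 0.0
```

>>> servo_tool([
  [[0, 1.2, 0, 0, 1], [0, 2.4, 0, 0, 1], [0, 3.6, 0, 0, 1], [0, 4.8, 0, 0, 1], [0, 6, 0, 0, 1]],
])

```text
time_s: 3.15
eef_pos: [0.4285, 0.2532, 0.1085]
eef_rot: [-0.0, 0.996, -0.087, 0.0]
wrist_force: [0.5, -0.1, -1.1]
opening: -0.001
grasp_force: 0.0
```

```bash
python3 -c "
from h import *
c=snap('wrist','w2');c=snap('scene','s2')
i=c['pixels'][180:300,320:470,::-1];cv2.imwrite('pics/s2c.png',cv2.resize(i,None,fx=4,fy=4))
P=cloud(c,box(red(c),370,430,200,235));print(P.min(0),P.max(0),P.mean(0))"
```

```text
[ 0.350474    0.20568969 -0.00474392] [0.52085261 0.31332579 0.16676311] [0.4302665  0.26532813 0.08143676]
```

View pics/w2.png

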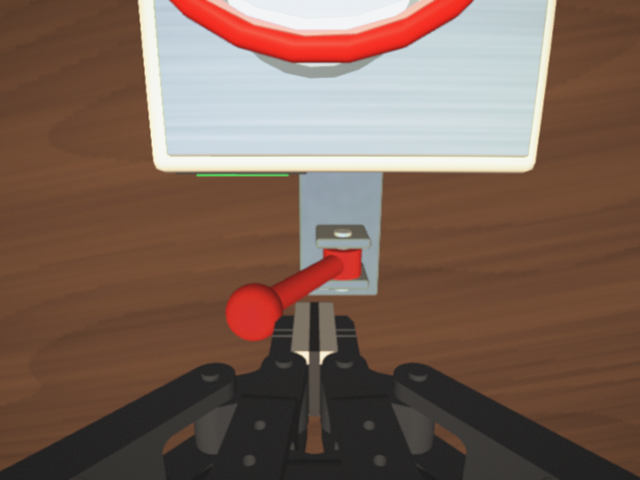

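```bash
python3 -c "
from h import *
c=pickle.load(open('pics/w2.pkl','rb'));print(ctrl.tip_reach,c['hand_eye'].round(4).tolist(),c['obs']['eef_pos'])
P=cloud(c,box(red(c),220,285,280,345));k=P[:,2]>.06;P=P[k];print(len(P),P.min(0),P.max(0))
K=np.ones((480,640),bool)
for b in((296,312,305,330),(317,333,305,330),(296,312,330,345)):
    P=cloud(c,box(K,*b));print(np.median(P,0) if len(P) else None)
A,b=pose(c)
def proj(X): 
    q=A.T@(np.array(X)-b);s=q[:2]/q[2];s=s*(1+c['k1']*(s@s));return s*c['fx']+[c['cx'],c['cy']]
e=c['obs']['eef_pos'];print(proj(e),proj(e-[0,0,.025]),proj([.430,.279,.101]))
w=pickle.load(open('pics/w1.pkl','rb'))
P=cloud(w,box(red(w),365,405,215,255));P=P[P[:,2]>.08];print('w1',P.min(0),P.max(0))
"
```

```text
0.025 [[-0.0004, -0.9562, -0.2927, 0.0746], [1.0, -0.0003, -0.0004, -0.0001], [0.0003, -0.2927, 0.9562, -0.1513], [0.0, 0.0, 0.0, 1.0]] [0.42848101 0.25324621 0.10851105]
2703 [0.41961813 0.26422948 0.07918659] [0.4420699  0.28933088 0.13597551]
[0.43986659 0.25491006 0.13327874]
[0.43869503 0.24805087 0.13328986]
[0.43984164 0.25454948 0.14649769]
[314.38523692 313.80920869] [314.36952662 289.07502673] [252.53839029 312.18503728]
w1 [0.41873446 0.2612059  0.08015718] [0.44168721 0.29053827 0.1132772 ]
```

View pics/s2c.png

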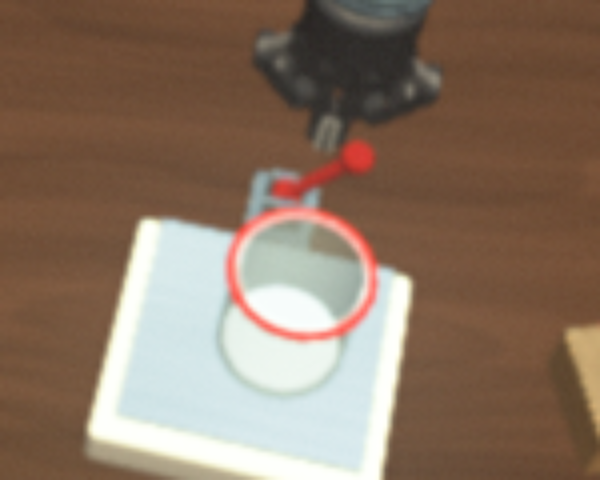

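The wrist view shows the fingertips ending at (315,303) with the knob still at (252,312). The crop shows the fingers between the camera and the knob without having moved it, so they passed above it. I'll check the true fingertip height in the scene camera.

```bash
python3 -c "
from h import *
c=pickle.load(open('pics/s2.pkl','rb'))
for uv in((401,217.5),(399,212)):
    for z in(.08,.1,.12,.14):print(uv,z,plane(c,[uv],z)[0].round(4))
K=np.ones((480,640),bool)
P=cloud(c,box(K,390,410,200,222));P=P[(np.hypot(P[:,0]-.4285,P[:,1]-.2532)<.03)&(P[:,2]>.05)];print(len(P),P[P[:,2].argsort()[:12]].round(3))
c=pickle.load(open('pics/w2.pkl','rb'))
for u in(304,326):
  for v in range(298,318,3): print(u,v,cloud(c,box(K,u,u+1,v,v+1)).round(4))
"
```

```text
(401, 217.5) 0.08 [0.4129 0.2609 0.08  ]
(401, 217.5) 0.1 [0.4263 0.2572 0.1   ]
(401, 217.5) 0.12 [0.4397 0.2535 0.12  ]
(401, 217.5) 0.14 [0.4532 0.2498 0.14  ]
(399, 212) 0.08 [0.3942 0.2554 0.08  ]
(399, 212) 0.1 [0.4079 0.2518 0.1   ]
(399, 212) 0.12 [0.4217 0.2482 0.12  ]
(399, 212) 0.14 [0.4355 0.2446 0.14  ]
255 [[0.425 0.258 0.079]
 [0.427 0.26  0.083]
 [0.425 0.263 0.085]
 [0.429 0.265 0.086]
 [0.431 0.262 0.089]
 [0.429 0.264 0.091]
 [0.428 0.267 0.092]
 [0.428 0.266 0.095]
 [0.435 0.266 0.096]
 [0.437 0.268 0.1  ]
 [0.435 0.268 0.102]
 [0.429 0.268 0.104]]
304 298 [[ 0.3883  0.2674 -0.0007]]
304 301 [[ 0.3854  0.268  -0.0023]]
304 304 [[0.4398 0.255  0.1227]]
304 307 [[0.44   0.2549 0.1256]]
304 310 [[0.4396 0.2549 0.1272]]
304 313 [[0.4399 0.2548 0.1302]]
304 316 [[0.4395 0.2548 0.1317]]
326 298 [[ 0.3855  0.2529 -0.0012]]
326 301 [[ 0.383   0.2533 -0.0018]]
326 304 [[0.4384 0.2473 0.1226]]
326 307 [[0.4387 0.2473 0.1258]]
326 310 [[0.4381 0.2475 0.1268]]
326 313 [[0.4382 0.2475 0.1293]]
326 316 [[0.4382 0.2476 0.1316]]
```

Both cameras put the shut fingertips at about z = 0.122 with the TCP reading 0.1085. They end 13 mm behind the TCP, not 25 mm ahead as stated. I'll back off, go 40 mm lower and push again.

>>> servo_tool([
  [[0, -3, -0.5, 0, 1], [0, -6.4, -0.5, 0, 1], [0, -6.4, 2, 0, 1], [0, -6.4, 4, 0, 1], [0, -6.4, 4, 0, 1]],
])

```text
time_s: 3.75
eef_pos: [0.4371, 0.3167, 0.065]
eef_rot: [0.001, 0.996, -0.087, -0.003]
wrist_force: [-0.8, 0.1, -0.5]
opening: 0.0
grasp_force: 0.0
```

>>> servo_tool([
  [[0, 1, 0, 0, 1], [0, 2, 0, 0, 1], [0, 3, 0, 0, 1], [0, 4, 0, 0, 1], [0, 5, 0, 0, 1]],
])

```text
time_s: 4.25
eef_pos: [0.4334, 0.269, 0.0716]
eef_rot: [-0.002, 0.996, -0.088, 0.003]
wrist_force: [-3.4, 6.0, 21.3]
opening: -0.001
grasp_force: 10.8
```

```bash
python3 -c "
from h import *
c=snap('wrist','w3')
K=np.ones((480,640),bool)
for u in(304,326):
  for v in range(290,318,4): print(u,v,cloud(c,box(K,u,u+1,v,v+1)).round(4))
P=cloud(c,box(red(c),150,470,200,350));P=P[P[:,2]>.03];print(len(P),P.min(0),P.max(0),P[P[:,2].argmax()])
print(ctrl.get_obs())
"
```

```text
304 290 [[ 0.4141  0.2788 -0.0019]]
304 294 [[ 0.4118  0.2792 -0.0015]]
304 298 [[ 0.4094  0.2797 -0.0013]]
304 302 [[0.4452 0.2706 0.0854]]
304 306 [[0.4447 0.2706 0.0879]]
304 310 [[0.4443 0.2706 0.0902]]
304 314 [[0.4443 0.2705 0.0933]]
326 290 [[ 0.4122  0.2663 -0.0012]]
326 294 [[ 0.4098  0.2667 -0.0011]]
326 298 [[ 0.4064  0.2673 -0.0033]]
326 302 [[0.4437 0.2629 0.0852]]
326 306 [[0.4432 0.263  0.0875]]
326 310 [[0.4434 0.2631 0.091 ]]
326 314 [[0.4436 0.2631 0.0945]]
2613 [0.41341184 0.22779939 0.03483263] [0.43622495 0.2504914  0.11056562] [0.43600663 0.24211594 0.11056562]
{'time_s': 4.3, 'q': array([3.19693971e-01, 2.24628085e-01, 1.89089489e+00, 8.11570008e-04,
       1.01979537e+00, 2.06540249e+00]), 'dq': array([ 0.01235887,  0.00978937, -0.01415219, -0.01065995,  0.00615266,
        0.02976395]), 'joint_efforts': array([ -1.60575662, -31.01702929, -22.54477322,  -0.61060606,
        -0.62966075,  -0.03245967]), 'eef_pos': array([0.43320906, 0.26774092, 0.07156634]), 'eef_rot': array([-0.00156037,  0.99615471, -0.08755477,  0.00274353]), 'wrist_force': array([-2.40592276,  3.87022966, 18.0356955 ]), 'torque': array([ 0.06506755,  0.47894322, -0.11064634]), 'grasp_force': 8.667012602090836, 'opening': -0.001416051349041427}
```

View pics/w3.png

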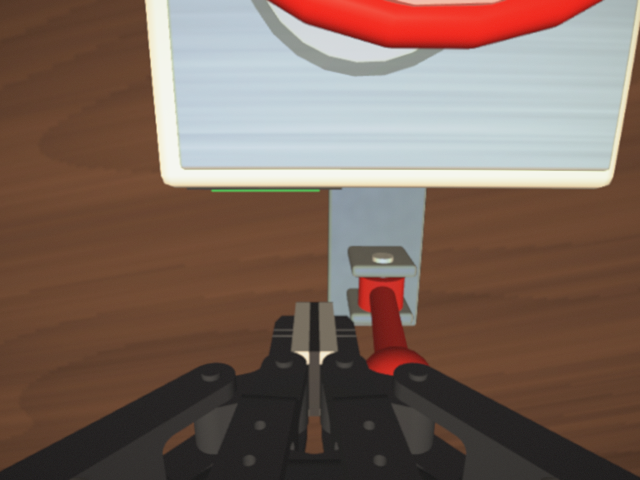

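The lever has moved to about vertical: its ball is at (397,360), under the gripper's knuckle, which explains the 18 N upward force. I'll raise the tool 15 mm and push on.

>>> servo_tool([
  [[0, 0, -1.6, 0, 1], [0, 0, -1.6, 0, 1], [0, 0.7, -1.6, 0, 1], [0, 1.4, -1.6, 0, 1], [0, 2, -1.6, 0, 1]],
])

```text
time_s: 4.8
eef_pos: [0.4268, 0.2475, 0.0832]
eef_rot: [0.0, 0.996, -0.087, -0.0]
wrist_force: [1.0, 1.2, 0.1]
opening: 0.005
grasp_force: 0.8
```

>>> servo_tool([
  [[0, 0.6, 0, 0, 1], [0, 1.2, 0, 0, 1], [0, 1.8, 0, 0, 1], [0, 2.2, 0.3, 0, 1], [0, 2.2, 0.5, 0, 1]],
])

```text
time_s: 5.3
eef_pos: [0.4234, 0.2261, 0.0787]
eef_rot: [0.0, 0.996, -0.087, -0.0]
wrist_force: [0.7, 0.1, 0.0]
opening: 0.002
grasp_force: 0.0
```

```bash
python3 -c "
from h import *
c=snap('wrist','w4')
P=cloud(c,box(red(c),150,470,200,480));P=P[P[:,2]>.03];print(len(P),P.min(0),P.max(0),P[P[:,2].argmax()])
"
```

```text
5261 [0.41299756 0.18981483 0.035094  ] [0.43450633 0.24981374 0.13831211] [0.43241555 0.20447553 0.13831211]
```

>>> servo_tool([
  [[0, 0.5, 0.3, 0, 1], [0, 0.9, 0.3, 0, 1], [0, 1.2, 0.3, 0, 1], [0, 1.5, 0.3, 0, 1], [0, 1.7, 0.3, 0, 1]],
])

```text
time_s: 5.85
eef_pos: [0.4208, 0.2118, 0.076]
eef_rot: [-0.002, 0.996, -0.088, 0.0]
wrist_force: [1.7, 18.3, -7.7]
opening: -0.002
grasp_force: 7.6
```

```bash
python3 -c "
from h import *
c=snap('wrist','w5')
P=cloud(c,box(red(c),150,470,200,480));P=P[P[:,2]>.03];print(len(P),P.min(0),P.max(0));o=ctrl.get_obs();print(o['wrist_force'],o['eef_pos'])
"
```

```text
5432 [0.4053536  0.17732784 0.03525993] [0.43298416 0.25020426 0.1347059 ]
[ 1.84445554 13.04621604 -5.66926344] [0.4207762  0.21198217 0.07594621]
```

Wrist force of 18 N and the knob at y ≈ 0.189 show the lever is at its end stop. I'll back off, rise, and go to the funnel with the gripper open.

>>> servo_tool([
  [[0, -1, 0, 0, 1], [0, -2, -2, 0, 1], [0, -2, -7, 0, 1], [0, -2, -12, 0, 1], [0, -2, -14.5, 0, 0.5]],
])

```text
time_s: 6.4
eef_pos: [0.4259, 0.2301, 0.2257]
eef_rot: [-0.0, 0.996, -0.087, 0.003]
wrist_force: [1.3, -0.4, 0.2]
opening: 0.156
grasp_force: 0.0
```

```bash
python3 - <<'E'
from h import *
ts=[(.44,.02,.22,-10),(.49,-.19,.19,-20),(.49,-.205,.14,-20)];a=None
for t in ts: plan(*t,start=a);a=t
c=snap('top','t2')
m=box(red(c),205,262,205,262);v,u=np.nonzero(m);ct=cv2.convexHull(np.c_[u,v].astype(np.int32))[:,0]
print(cv2.fitEllipse(ct)); 
P=cloud(c,m);print(np.percentile(P[:,2],[50,90,97]))
(x,y),ax,_=cv2.fitEllipse(ct);print('mouth',plane(c,[(x,y)],.153))
E
```

```text
from [ 0.4259  0.2301  0.2257 -9.9754] total [ 5.03 20.44  0.57] twist 0.0 dist 21.1
from [  0.44   0.02   0.22 -10.  ] total [ 8.57 19.81  3.  ] twist 10 dist 21.8
from [  0.49  -0.19   0.19 -20.  ] total [0.51 1.41 5.  ] twist 0 dist 5.2
((233.5111541748047, 235.67332458496094), (37.04427719116211, 37.358421325683594), 24.847881317138672)
[0.15480207 0.15942108 0.16180306]
mouth [[0.56331346 0.22782696 0.153     ]]
```

>>> servo_tool([
  [[1, 4.1, 0, 0, -1], [2, 8.2, 0, 0, -1], [3, 12.3, 0, 0, -1], [4, 16.4, 0, 0, -1], [5, 20.4, 0, 0, -1]],
])

```text
time_s: 6.95
eef_pos: [0.4375, 0.0183, 0.2209]
eef_rot: [0.0, 0.996, -0.087, -0.0]
wrist_force: [1.3, -0.5, -0.4]
opening: 0.997
grasp_force: 0.0
```

>>> servo_tool([
  [[1.7, 4, 0, 2, -1], [3.4, 8, 0, 4, -1], [5.1, 12, 0.5, 6, -1], [6.8, 16, 1.5, 8, -1], [8.6, 19.8, 3, 10, -1]],
])

```text
time_s: 7.45
eef_pos: [0.4885, -0.1924, 0.1913]
eef_rot: [0.001, 0.985, -0.175, 0.001]
wrist_force: [0.2, 0.3, -0.1]
opening: 1.002
grasp_force: 0.0
```

>>> servo_tool([
  [[0.3, 0.7, 2, 0, -1], [0.5, 1.4, 5, 0, -1], [0.5, 1.4, 5, 0, -1]],
])

```text
time_s: 7.75
eef_pos: [0.4851, -0.204, 0.1366]
eef_rot: [-0.001, 0.985, -0.174, -0.004]
wrist_force: [-0.7, 0.5, -0.2]
opening: 0.997
grasp_force: 0.0
```

```bash
python3 - <<'E'
from h import *
c=snap('wrist','w6');print(c['obs']['eef_pos'],c['obs']['q'].round(2))
m=blue(c);n,l,s,ce=cv2.connectedComponentsWithStats(m.astype(np.uint8));print(s[s[:,4]>300])
P=cloud(c,m);print(np.percentile(P[:,2],[1,50,99]))
E
```

```text
[ 0.48507794 -0.20399093  0.13662587] [-0.62  0.17  1.8  -0.    1.18  1.3 ]
[[     0      0    640    480 274054]
 [   168      0    252    273  25176]
 [   432    225    125    159   6458]
 [   294    419     49     34   1031]
 [   195    449     41     20    471]]
[0.00605228 0.06947611 0.08675003]
```

View pics/w6.png

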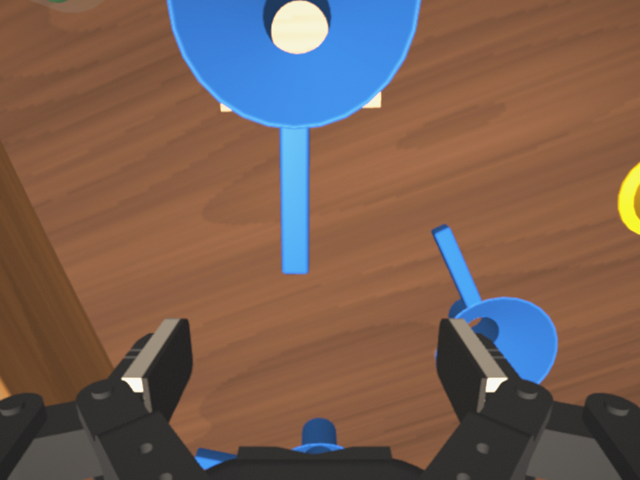

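The large funnel's handle runs from (294,127) to (295,273), nearly parallel to the tool. A smaller funnel is at (497,340), by the right finger. I'll measure both along with the fingertips.

```bash
python3 - <<'E'
from h import *
c=pickle.load(open('pics/w6.pkl','rb'));m=blue(c)
def tool(P):
    o=c['obs'];from scipy.spatial.transform import Rotation as Ro
    w,x,y,z=o['eef_rot'];return (P-o['eef_pos'])@Ro.from_quat([x,y,z,w]).as_matrix()
P=cloud(c,box(m,270,320,135,285));P=P[P[:,2]>.05];t=tool(P);print('handle z',np.percentile(P[:,2],[5,50,95]))
v,u=np.nonzero(box(m,270,320,140,268));rows=[(u[v==r].mean()) for r in(150,260)]
E=plane(c,[(rows[0],150),(rows[1],260),(295,273.5)],.087);print('axis pts',E.round(4),'tool cm',(tool(E)*100).round(2))
d=E[0]-E[1];print('yaw deg',np.degrees(np.arctan2(d[1],d[0])))
d=d[:2]/np.linalg.norm(d[:2]);print('grasp',E[2,:2]+d*.037,'origin',E[2,:2]+d*.127)
P=cloud(c,box(m,425,560,220,390));P=P[P[:,2]>.003];t=tool(P)*100;print('small fun tool cm',t.min(0).round(1),t.max(0).round(1),'z',P[:,2].max(), 'handle end',t[t[:,0].argmax()])
K=np.ones((480,640),bool)
for b in((160,185,322,335),(445,465,322,335)):
    P=cloud(c,box(K,*b));P=P[P[:,2]>.08];t=tool(P)*100;print('finger tool cm',t.min(0).round(2),t.max(0).round(2),P[:,2].min())
E
```

```text
handle z [0.08389879 0.08516228 0.08630347]
axis pts [[ 0.5436 -0.2164  0.087 ]
 [ 0.4932 -0.1963  0.087 ]
 [ 0.4863 -0.1939  0.087 ]] tool cm [[ 5.96 -0.83  4.91]
 [ 0.54 -1.    4.96]
 [-0.19 -0.98  4.97]]
yaw deg -21.80378431218847
grasp [ 0.52063191 -0.20764282] origin [ 0.60419343 -0.24107144]
small fun tool cm [-9.2  5.2 -6.4] [ 1.4 15.5 13.4] z 0.2000199952532185 handle end [1.3670489  7.62235213 8.83452861]
finger tool cm [ 0.6  -4.94 -3.76] [ 1.17 -4.25 -2.6 ] 0.16265694973716516
finger tool cm [ 0.67  4.21 -3.77] [ 1.19  4.88 -2.67] 0.1632326956175592
```

```bash
python3 -c "
from h import *
plan(.5206,-.2076,.05,-21.8)"
```

```text
from [  0.4863  -0.204    0.1389 -20.0518] total [ 3.34 -0.84  8.89] twist 1.7 dist 9.5
```

>>> servo_tool([
  [[1.7, -0.4, 0, 1, -1], [3.3, -0.8, 1, 1.8, -1], [3.3, -0.8, 4, 1.8, -1], [3.3, -0.8, 6, 1.8, -1], [3.3, -0.8, 6, 1.8, -1]],
])

```text
time_s: 8.3
eef_pos: [0.5207, -0.2069, 0.0797]
eef_rot: [-0.001, 0.982, -0.189, -0.002]
wrist_force: [-1.1, 0.1, 0.4]
opening: 1.001
grasp_force: 0.0
```

```bash
python3 - <<'E'
from h import *
c=snap('wrist','w7');m=blue(c);o=c['obs'];print(o['eef_pos'])
v,u=np.nonzero(box(m,240,400,200,479))
from scipy.spatial.transform import Rotation as Ro
w,x,y,z=o['eef_rot'];R=Ro.from_quat([x,y,z,w]).as_matrix()
for r in(210,240,270,300,330):
    k=u[v==r]
    if len(k): q=plane(c,[(k.min(),r),(k.max()+1,r)],.086);print(r,k.min(),k.max(),(((q-o['eef_pos'])@R)*100).round(2).tolist())
plan(.5206,-.2076,.05,-21.8)
E
```

```text
[ 0.52074847 -0.20686813  0.07968953]
210 240 391 [[4.32, -2.61, -0.65], [4.32, 2.72, -0.65]]
240 294 330 [[3.22, -0.73, -0.64], [3.22, 0.59, -0.64]]
270 295 330 [[2.08, -0.71, -0.64], [2.08, 0.61, -0.64]]
300 296 330 [[0.88, -0.69, -0.63], [0.88, 0.62, -0.63]]
330 297 331 [[-0.38, -0.67, -0.63], [-0.38, 0.67, -0.63]]
from [  0.5217  -0.2076   0.0813 -21.7432] total [-0.11  0.04  3.13] twist 0.1 dist 3.1
```

Centred within 0.5 mm and aligned. Descend and grip.

>>> servo_tool([
  [[0, 0, 1.5, 0, -1], [0, 0, 3.1, 0, -1], [0, 0, 3.1, 0, -1], [0, 0, 3.1, 0, 1], [0, 0, 3.1, 0, 1]],
])

```text
time_s: 8.85
eef_pos: [0.5227, -0.2089, 0.0511]
eef_rot: [0.0, 0.982, -0.189, 0.001]
wrist_force: [0.0, -0.2, 0.3]
opening: 0.689
grasp_force: 0.0
```

>>> servo_tool([
  [[0, 0, 0, 0, 1], [0, 0, 0, 0, 1], [0, 0, 0, 0, 1], [0, 0, 0, 0, 1]],
])

```text
time_s: 9.25
eef_pos: [0.522, -0.2086, 0.0503]
eef_rot: [0.0, 0.982, -0.189, 0.0]
wrist_force: [-1.1, 0.3, 2.4]
opening: 0.147
grasp_force: 60.9
```

>>> servo_tool([
  [[0, 0, -1, 0, 1], [0, 0, -2.5, 0, 1], [0, 0, -4.5, 0, 1], [0, 0, -7, 0, 1], [0, 0, -9, 0, 1]],
])

```text
time_s: 9.75
eef_pos: [0.5223, -0.2087, 0.1425]
eef_rot: [0.0, 0.982, -0.189, 0.001]
wrist_force: [-0.2, -0.4, -1.0]
opening: 0.153
grasp_force: 60.5
```

>>> servo_tool([
  [[0, 0, -3, 0, 1], [0, 0, -6, 0, 1], [0, 0, -9, 0, 1], [0, 0, -10.5, 0, 1], [0, 0, -10.5, 0, 1]],
])

```text
time_s: 10.25
eef_pos: [0.5231, -0.2092, 0.2482]
eef_rot: [0.001, 0.982, -0.189, 0.003]
wrist_force: [0.1, -0.4, -1.0]
opening: 0.15
grasp_force: 60.5
```

```bash
python3 - <<'E'
from h import *
o=ctrl.get_obs();print(o['q'].round(2),o['grasp_force'])
c=snap('wrist','w8');m=blue(c);m=box(m,0,639,0,320)
K=cv2.morphologyEx(m.astype(np.uint8),cv2.MORPH_CLOSE,np.ones((5,5)))>0
P=cloud(c,m)
from scipy.spatial.transform import Rotation as Ro
w,x,y,z=o['eef_rot'];R=Ro.from_quat([x,y,z,w]).as_matrix();t=(P-o['eef_pos'])@R
print('rim z tool',np.percentile(t[:,2],[1,5,20]),t.min(0),t.max(0))
top=t[t[:,2]<np.percentile(t[:,2],1)+.004]  # rim edge
A=np.c_[top[:,:2],np.ones(len(top))];print('plane tilt',np.linalg.lstsq(A,top[:,2],rcond=None)[0],len(top))
# target: axis of funnel over mouth, handle direction psi=10
for psi in(-21.8,0,20):
    p=np.radians(psi);print(psi,np.array([.5615,.2277])-.0905*np.array([np.cos(p),np.sin(p)]))
E
```

```text
[-0.59  0.13  1.61  0.    1.4   1.36] 60.4917848110199
rim z tool [-0.03605852 -0.03520051 -0.03204598] [-0.11734112 -0.12862952 -0.0377637 ] [0.1184723  0.1652968  0.24958498]
plane tilt [ 6.50990162e-03 -5.79914363e-05 -3.47079812e-02] 18172
-21.8 [0.47747203 0.26130879]
0 [0.471  0.2277]
20 [0.47645782 0.19674718]
```

View pics/w8.png

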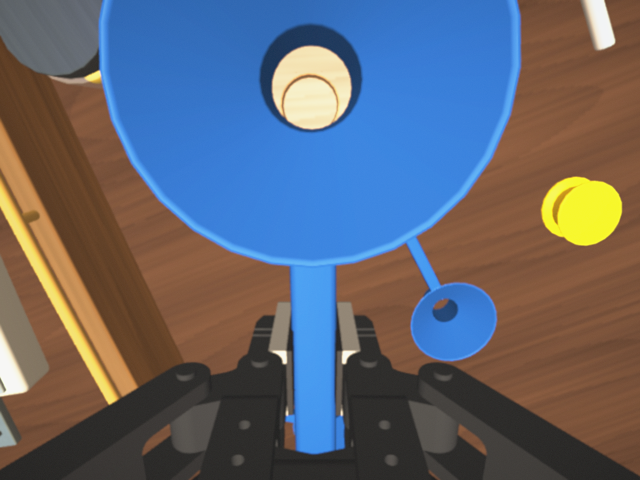

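The funnel is held level: its rim is symmetrical about column 311, its front edge is at row 265, and the handle is between the pads at (315,340). I'll carry it over at this height.

```bash
python3 -c "
from h import *
a=None
for t in[(.51,0,.248,-11),(.474,.21,.248,0)]: plan(*t,start=a);a=t"
```

```text
from [  0.5221  -0.2086   0.2458 -21.7972] total [ -8.87 -18.92  -0.22] twist -10.8 dist 20.9
from [  0.51    0.      0.248 -11.   ] total [ -7.54 -19.93  -0.  ] twist -11 dist 21.3
```

>>> servo_tool([
  [[-1.3, -2.7, 0, -1.8, 1], [-3.2, -6.8, 0, -4, 1], [-5.1, -10.9, 0, -6.3, 1], [-7, -15, 0, -8.6, 1], [-8.9, -18.9, 0, -10.8, 1]],
])

```text
time_s: 10.8
eef_pos: [0.5078, 0.0021, 0.2426]
eef_rot: [-0.0, 0.995, -0.095, -0.002]
wrist_force: [0.7, 0.8, -0.1]
opening: 0.152
grasp_force: 60.4
```

>>> servo_tool([
  [[-1.7, -4.6, 0, -2.5, 1], [-3.4, -9.2, 0, -5, 1], [-5.1, -13.8, 0, -7.5, 1], [-6.6, -17.5, 0, -9.6, 1], [-7.5, -19.9, 0, -11, 1]],
])

```text
time_s: 11.3
eef_pos: [0.4714, 0.2123, 0.2426]
eef_rot: [0.0, 1.0, 0.002, -0.002]
wrist_force: [1.1, 1.0, -1.2]
opening: 0.151
grasp_force: 60.5
```

>>> servo_tool([
  [[0, 0, 0, 0, 1], [0, 0, 0, 0, 1]],
])

```text
time_s: 11.5
eef_pos: [0.4726, 0.2098, 0.243]
eef_rot: [0.001, 1.0, 0.001, -0.002]
wrist_force: [0.3, -0.1, -1.1]
opening: 0.149
grasp_force: 60.4
```

```bash
python3 - <<'E'
from h import *
o=ctrl.get_obs();print(o['eef_pos'],o['grasp_force'])
c=snap('wrist','w9')
def fc(P):
    A=np.c_[2*P[:,:2],np.ones(len(P))];s=np.linalg.lstsq(A,(P[:,:2]**2).sum(1),rcond=None)[0]
    return s[:2].round(4),np.sqrt(s[2]+s[0]**2+s[1]**2).round(4)
# rim: lower outline of blue funnel in wrist view, left and right arcs
m=blue(c);zr=o['eef_pos'][2]+.036
pts=[]
for r in range(40,215,4):
    k=np.nonzero(m[r])[0]
    if len(k): pts+=[(k.min(),r),(k.max()+1,r)]
print('funnel axis (wrist)',fc(plane(c,pts,zr)),zr)
for n in('top','scene'):
    c=snap(n,n+'9');m=blue(c);
    b=(190,290,190,290) if n=='top' else (340,450,170,290)
    m=box(m,*b);k=cv2.morphologyEx(m.astype(np.uint8),cv2.MORPH_CLOSE,np.ones((15,15)));k=cv2.morphologyEx(k,cv2.MORPH_OPEN,cv2.getStructuringElement(2,(17,17)))
    v,u=np.nonzero(k);hl=cv2.convexHull(np.c_[u,v].astype(np.int32))[:,0];print(n,fc(plane(c,hl,zr)),len(hl))
i=pickle.load(open('pics/w9.pkl','rb'))
E
```

```text
[0.47256536 0.20984888 0.24297208] 60.430415868759155
funnel axis (wrist) (array([0.5593, 0.2111]), np.float64(0.0537)) 0.2789720836870516
top (array([0.567 , 0.2102]), np.float64(0.05)) 21
scene (array([0.5608, 0.2109]), np.float64(0.053)) 21
```

View pics/scene9.png

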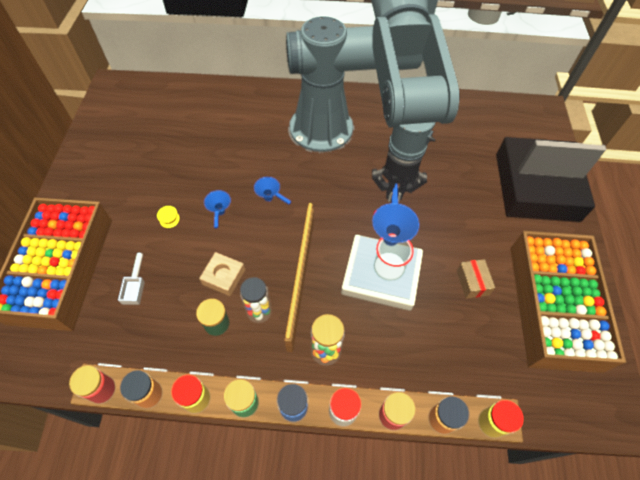

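The scene view shows the funnel at (394,222) above the jar's mouth at (394,250), slightly short of it, and the stand is empty. I'll refine the mouth's centre from the earlier wrist views.

```bash
python3 - <<'E'
from h import *
from scipy.optimize import least_squares
def fit(P):
    f=least_squares(lambda s:np.hypot(P[:,0]-s[0],P[:,1]-s[1])-s[2],[.56,.227,.045],loss='soft_l1',f_scale=.001);return f.x.round(4),np.abs(f.fun).mean().round(5)
for n,z in(('w1',.165),('w2',.165),('w4',.156),('w5',.155)):
    c=pickle.load(open(f'pics/{n}.pkl','rb'));m=box(red(c),0,640,0,100)
    P=cloud(c,m);print(n,'band z',np.percentile(P[:,2],[2,50,98]).round(4),c['obs']['eef_pos'].round(4))
    lo=[];hi=[]
    for u in range(5,635,6):
        k=np.nonzero(m[:,u])[0]
        if len(k)>3 and k.max()<98: lo.append((u,k.max()+1))
        if len(k)>3 and k.min()>1: hi.append((u,k.min()))
    for t,q in(('outer',lo),('inner',hi)):
        if len(q)>12:
            print(t,len(q),fit(plane(c,q,z)))
# scene view, down
c=pickle.load(open('pics/scene9.pkl','rb'));P=cloud(c,box(red(c),370,425,228,285));print(np.percentile(P[:,2],[50,90,97]),P[P[:,2]>.14].mean(0))
for n,b in(('scene0',(370,420,228,275)),('s2',(370,420,228,275))):
    c=pickle.load(open(f'pics/{n}.pkl','rb'));v,u=np.nonzero(box(red(c),*b));e=cv2.fitEllipse(cv2.convexHull(np.c_[u,v].astype(np.int32)));print(n,plane(c,[e[0]],.163),e)
E
```

```text
w1 band z [0.0479 0.1606 0.1627] [0.4421 0.3259 0.2283]
outer 40 (array([0.9014, 0.2511, 0.3834]), np.float64(0.0077))
inner 39 (array([0.8684, 0.2448, 0.3469]), np.float64(0.00678))
w2 band z [0.159  0.1612 0.1628] [0.4285 0.2532 0.1085]
outer 49 (array([0.5573, 0.2291, 0.0457]), np.float64(0.0001))
inner 38 (array([0.5589, 0.2288, 0.0422]), np.float64(7e-05))
w4 band z [0.1512 0.1536 0.1553] [0.4234 0.2261 0.0787]
outer 49 (array([0.5575, 0.2273, 0.0462]), np.float64(0.00011))
inner 23 (array([0.5599, 0.2276, 0.0431]), np.float64(7e-05))
w5 band z [0.1496 0.1521 0.1539] [0.4208 0.2118 0.076 ]
outer 35 (array([0.5566, 0.226 , 0.0456]), np.float64(0.0001))
inner 20 (array([0.5599, 0.2269, 0.0433]), np.float64(7e-05))
[0.15377536 0.15580523 0.15710258] [0.57498667 0.23149658 0.1540677 ]
scene0 [[0.55881757 0.22823619 0.163     ]] ((394.9061584472656, 246.34251403808594), (34.626888275146484, 37.621612548828125), 134.19049072265625)
s2 [[0.55907125 0.22806188 0.163     ]] ((394.8394470214844, 246.4232940673828), (34.39509201049805, 38.002384185791016), 131.25552368164062)
```

>>> servo_tool([
  [[0, -0.8, 0, 0, 1], [-0.1, -1.5, 0, 0, 1], [-0.1, -1.7, 0, 0, 1], [-0.1, -1.7, 0.7, 0, 1], [-0.1, -1.7, 1.4, 0, 1]],
])

```text
time_s: 12.15
eef_pos: [0.4727, 0.2268, 0.2304]
eef_rot: [0.0, 1.0, 0.0, 0.0]
wrist_force: [0.3, 0.1, -0.9]
opening: 0.154
grasp_force: 60.4
```

>>> servo_tool([
  [[0, 0, 0.6, 0, 1], [0, 0, 1.2, 0, 1], [0, 0, 1.7, 0, 1], [0, 0, 1.7, 0, 1], [0, 0, 1.7, 0, 1]],
])

```text
time_s: 12.65
eef_pos: [0.4728, 0.2267, 0.2138]
eef_rot: [0.0, 1.0, -0.0, -0.0]
wrist_force: [-0.0, 0.3, -0.7]
opening: 0.149
grasp_force: 60.4
```

```bash
python3 - <<'E'
from h import *
o=ctrl.get_obs();print(o['eef_pos'],o['grasp_force'],o['eef_rot'])
print('funnel z by grasp',.010+o['eef_pos'][2]-.0503)
def fc(P):
    A=np.c_[2*P[:,:2],np.ones(len(P))];s=np.linalg.lstsq(A,(P[:,:2]**2).sum(1),rcond=None)[0]
    return s[:2].round(4),np.sqrt(s[2]+s[0]**2+s[1]**2).round(4)
c=snap('wrist','w10');m=blue(c);P=cloud(c,box(m,100,540,0,270));zr=np.percentile(P[:,2],98);pts=[]
for r in range(40,215,4):
    k=np.nonzero(m[r])[0];pts+=[(k.min(),r),(k.max()+1,r)]
print('axis',fc(plane(c,pts,zr)),'z spout',zr-.078)
c=snap('scene','s10')
k=box(blue(c),340,450,170,290);k=cv2.morphologyEx(k.astype(np.uint8),cv2.MORPH_CLOSE,np.ones((15,15)));k=cv2.morphologyEx(k,cv2.MORPH_OPEN,cv2.getStructuringElement(2,(17,17)))
v,u=np.nonzero(k);print('scene',fc(plane(c,cv2.convexHull(np.c_[u,v].astype(np.int32))[:,0],zr)))
cv2.imwrite('pics/s10c.png',cv2.resize(c['pixels'][170:320,310:470,::-1],None,fx=3.7,fy=3.7))
E
```

```text
[0.4727697  0.22671685 0.21384355] 60.436545610427856 [ 3.01535412e-05  9.99999998e-01 -1.40387868e-05 -5.59703556e-05]
funnel z by grasp 0.17354354816382894
axis (array([0.5596, 0.2279]), np.float64(0.054)) z spout 0.17157579361711323
scene (array([0.5606, 0.2286]), np.float64(0.0527))
```

View pics/s10c.png

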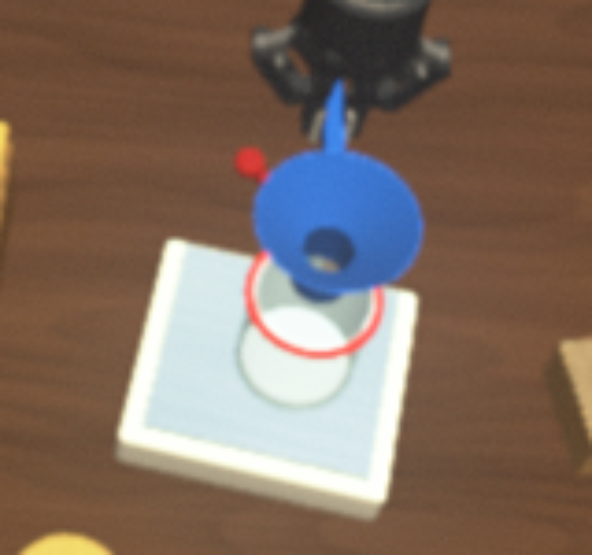

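The crop shows the spout at (318,288), centred over the red mouth, and the lever's ball at (250,162) on its far side. The spout measures about 17 mm above the mouth and within about 3 mm of its centre, and it is steady.

```bash
python3 -c "
from bench import ctrl
print(ctrl.hand_in())"
```

```text
the job is handed in; nothing more can be done
None
```

I've handed the job in (no verdict came back): the lever is at its far stop with the pan down, and the gripper is holding the largest funnel upright and still, about 17 mm above the jar's mouth and roughly centred (within about 3 mm).

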